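# Load two centrifuge buckets

## Task

Load the two centrifuge buckets, one part after another and in this order: seat the round adapter in the round bucket, then the square adapter in the square bucket, stand the wide bottle in the round adapter, stand the slim vial in the square adapter, and last put the clear lid over the bottle, resting level and centred on the rim of the round bucket. Each part goes fully home and is let go of before the next; never let the bottle or the vial tip over, and leave the beaker, the slide box and the remote control where they are.

Things in the scene. Friction and masses are not known exactly. Their poses are not given: they have to be found in the camera images.
- round_bucket: Round aluminium centrifuge bucket, open on top, fixed, 50 mm high. Round cavity 70 mm across, its floor 6 mm above the bench; outside 80 mm across, with a flat rim flange 96 mm across in the top 10 mm (35 to 48 mm from the axis). Two small pins at its sides below the flange reach 51 mm from the axis. Origin: centre of the underside, z up.
- square_bucket: Square aluminium centrifuge bucket, open on top, fixed, 50 mm high, 82 x 82 mm outside, walls 6 mm: square cavity 70 x 70 mm, its floor 6 mm above the bench. Two small pins stick out 12 mm at its +y and -y sides, 20 to 34 mm above the bench. Origin: centre of the underside; x and y square to the walls, z up.
- round_adapter: Loose round grey plastic adapter, an upright cylinder 60 mm across and 80 mm high, with a round bore 38 mm wide and 45 mm deep in its top (floor of the bore 35 mm above its underside). Stands upright, 0.10 to 0.21 kg. Its top stands 36 mm above the bucket's rim when seated. Origin: centre of the underside, z up.
- square_adapter: Loose square grey plastic adapter, upright block 60 x 60 mm, 80 mm high, round bore 28 mm wide and 32 mm deep in its top (bore floor 48 mm above its underside), 0.12 to 0.26 kg. Enters the square bucket only with its sides parallel to the bucket's (any quarter turn); seated, its top is 36 mm above the rim. Origin: centre of the underside; x and y square to its sides, z up.
- bottle: Loose wide sample bottle standing upright: a rigid cylinder 30 mm across and 90 mm high, amber with a paper label and a black ribbed screw cap, about 60 g. Its top stands 45 mm above the adapter when home. Origin: centre of the underside, z up.
- vial: Loose slim sample vial standing upright: a rigid cylinder 20 mm across and 70 mm high, amber with a paper label and a black ribbed screw cap, about 30 g. Its top stands 38 mm above the adapter when home. Origin: centre of the underside, z up.
- lid: Loose clear plastic dome lid standing mouth down: cylinder 85 mm across, 100 mm high, open below (inside 76 mm across, 94 mm high), steel band at its foot; on top a black round knob to hold it by, 22 mm across, from 100 to 125 mm above the lower edge. About 140 g. On the bucket its lower edge rests on the flange, 50 mm above the bucket's underside. Origin: centre of the lower edge, z up.
- beaker: Bystander: open white plastic cup about 70 mm across and 85 mm high, loose. Leave it alone. Origin: centre of the underside, z up.
- slide_box: Bystander: flat blue box of microscope slides, 92 x 62 mm and 36 mm high, loose, long side along its x. Leave it alone. Origin: centre of the underside, z up.
- remote: Bystander: black remote control lying flat, 150 x 46 mm and 20 mm high, loose, long side along its x. It lies beyond the work area. Leave it alone. Origin: centre of the underside, z up.
Things that resemble listed ones, but are neither listed nor needed, are in the scene too. What is shaped like the bottle but red or yellow is not meant.

How it is judged:
By the outcome, as a careful person would: the job done as asked, in the order asked, and still so for the second after the job is handed in, with the robot touching nothing.
It also fails if it takes over 128 s, if anything falls off the work surface, if the arm or the gripper's body presses on something with over 40 N, if the wrist force passes 120 N, or if a joint passes its speed limit or range.

## Robot

A 6-joint arm with a two-finger parallel gripper is mounted at the origin on the work surface. World frame = base frame: x ahead of the robot, y to its left, z up, the work surface at z = 0. Lengths are in m, angles in rad, forces in N, time in s.
With the tool pointing down it reaches from about 0.225 to 0.725 m from the base axis. Payload 3.1 kg.
Tool frame: the origin (TCP) lies between the finger pads; the fingertips stand 17 mm ahead of it and the grasp point (between the pads) lies 2 mm behind it; z points along the fingers, y is the line along which they close (so a half turn about z gives the same grasp; the last joint's range is limited). The gripper opens to 85 mm and grips with 20 to 120 N. Pads are 22 mm wide; open, the fingers measure 114 mm over their backs; the gripper's body (76 mm by 85 mm) begins 54 mm behind the grasp point. The pads swing forward as they close: fully open they stand 13 mm farther back than shut.
Start: joints at [1.066, 0.048, 0.099, 1.622, 0, 1.443], TCP at [0.193, 0.488, 0.248] pointing down, gripper open.
Joint ranges: [-2.91, 2.91], [-0.99, 1.94], [-1.21, 1.42], [-2.12, 2.29], [-1.49, 1.47], [-3.14, 3.14]. Speed limits (rad/s): [2.79, 2.79, 3.14, 3.14, 3.14, 3.14].

## Interface

Orientations are given as [roll, pitch, yaw] about the fixed x, y, z axes, in that order (R = Rz(yaw) Ry(pitch) Rx(roll)).
In Python, from station import r gives the robot as it stands. The module is installed in compiled form; this text tells all that it offers.
- The arm moves only by the shell command python3 -m pendant 'ROWS' [FORCE]. ROWS is JSON, a list of rows, each a list of 7 numbers: the shift along the tool's x, y, z in mm, then the turn, a rotation vector about the tool's x, y, z in rad, then the closure, from -1 (fully open) to 1 (shut), so that 0 is half open. A call has 1 to 20 rows; each row is the pose to reach, as a shift and turn from the pose commanded when the call began, along the tool's axes at that moment; what a row does not reach only later rows make up. A row lasts 1/10 s, in which the tool goes at most 50 mm and 8.59 degrees, less where a joint would pass 70% of its speed; a pose out of reach is approached as far as the arm can. A call with a gripper value outside its range is refused whole. The fingers move at their own pace and stop on an object; FORCE is the grip in N (left out, the last holds). Time passes only in rows, so rows that repeat a pose let the fingers close. It gives the time, the measured TCP pose, the force and the opening at its end, in the units of the state.
- r.get_obs(): the state, without advancing time (a new reading comes with each control period).
- r.read_camera(name): name is "scene" or "top" or "wrist"; returns a dict with "image" (480x640x3 uint8, blue, green, red), "K" (3x3 intrinsics, pixels), "camera_from_world" (4x4, takes a point from world to camera coordinates); the wrist camera has in their place "mount" (4x4, takes a point from camera to tool coordinates, whose origin is the TCP and whose axes are the flange's). Camera axes: x right, y up, looking along -z (the intrinsics and any distortion apply to the point x, -y, -z); pixel columns grow to the right and rows downward; lengths in m; the calibration is good to about 2 mm. A picture is of the moment at which its call begins: read the wrist's pose just before it. There is no depth.
- r.close_job(): hands the job in, once; it reports no verdict.
The state is a dict: "time": time; "joint_positions": joint angles; "qd": joint speeds; "tau": joint torques, N m; "position": TCP position; "eef_rot": TCP orientation; "contact_force": force on the tool from outside, world axes, zero at the start; "ft_torque": the same for the moment, N m; "opening": finger opening in m.
Only numpy, scipy, OpenCV 4.12 (cv2) and the standard library are available. Lean on these libraries where they do the work, as an engineer would, in place of code of your own. Each camera call takes 0.05 s, during which the arm holds its last target. There are 200 camera calls.

## Working session

There is one attempt and no reset: what is moved stays moved. The work goes in short steps, Python scripts to look and compute and a shell command to move; the robot and the scene stay as the last step left them, time stands still between calls to the robot, and variables do not carry over. Pictures are saved under pics/ and viewed, on a budget of 14 in all, crops included, one or two more only if the job needs it, and the job is handed in when it is done.

```bash
mkdir -p pics; ls; python3 - <<'E'
from station import r
import cv2,numpy as np
o=r.get_obs(); print({k:np.round(v,3).tolist() for k,v in o.items()})
for n in ("scene","top","wrist"):
    c=r.read_camera(n); cv2.imwrite(f"pics/{n}0.png",c["image"]); print(n,{k:np.round(v,4).tolist() for k,v in c.items() if k!="image"})
E
```

```text
pics
{'time': 0.0, 'joint_positions': [1.066, 0.049, 0.098, 1.622, -0.0, 1.443], 'qd': [-0.0, -0.001, 0.0, 0.001, 0.0, 0.001], 'tau': [-0.0, -33.879, 32.001, 0.02, -0.0, 0.0], 'position': [0.193, 0.488, 0.247], 'eef_rot': [-3.139, -0.0, 2.765], 'contact_force': [-0.735, -0.205, -0.357], 'ft_torque': [0.017, -0.056, 0.008], 'opening': 0.085}
scene {'K': [[548.8047, 0.0, 316.1194], [0.0, 548.8047, 233.6207], [0.0, 0.0, 1.0]], 'camera_from_world': [[-0.3433, 0.9392, 0.0045, 0.2166], [-0.5147, -0.1921, 0.8356, 0.2735], [0.7856, 0.2845, 0.5494, -1.4802], [0.0, 0.0, 0.0, 1.0]]}
top {'K': [[507.3547, 0.0, 323.6421], [0.0, 507.3547, 240.9021], [0.0, 0.0, 1.0]], 'camera_from_world': [[0.0012, -1.0, -0.0036, 0.0095], [0.9793, 0.0005, 0.2025, -0.5831], [-0.2025, -0.0038, 0.9793, -1.0943], [0.0, 0.0, 0.0, 1.0]]}
wrist {'K': [[390.546, 0.0, 316.477], [0.0, 390.546, 238.2224], [0.0, 0.0, 1.0]], 'mount': [[-0.0013, 0.9512, 0.3086, 0.0784], [1.0, 0.0008, 0.0018, -0.0002], [0.0015, 0.3086, -0.9512, -0.1248], [0.0, 0.0, 0.0, 1.0]]}
```

View pics/top0.png

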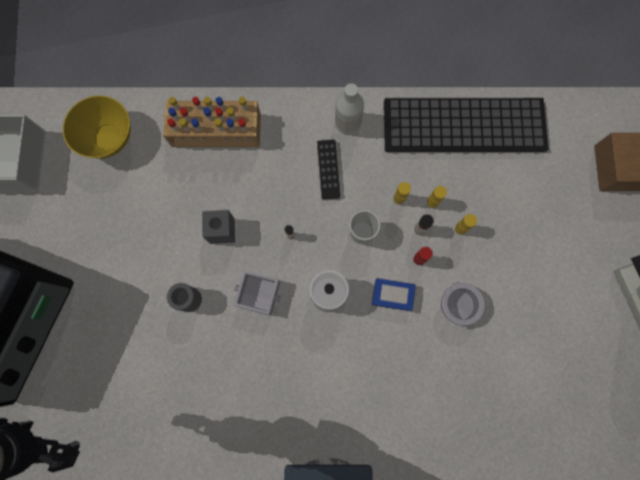

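View pics/scene0.png

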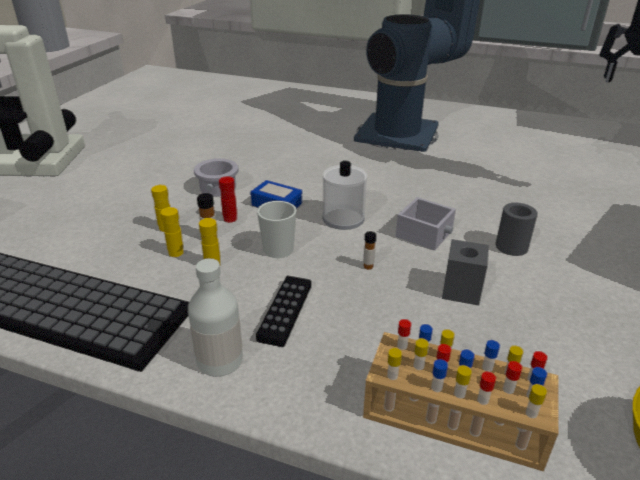

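Top view: candidates are the round adapter (184,297), square adapter (219,226), square bucket (258,293), vial (289,230), lid (329,290), beaker (365,226), slide box (394,294), round bucket (464,305) and remote (329,170). There are bottle lookalikes: yellow (403,192), (438,196), (467,224) and red (424,256). The black-capped one at (426,222) (scene (206,205)) should be the bottle; the vial is scene (370,250). I'll take close crops to confirm and measure.

```bash
cat > h.py <<'E'
import cv2,numpy as np
from scipy.spatial.transform import Rotation as R
from station import r
def ray(c,px,T=None):
    K=np.array(c["K"]); u=np.array([(px[0]-K[0,2])/K[0,0],-(px[1]-K[1,2])/K[1,1],-1.])
    M=np.linalg.inv(c["camera_from_world"]) if T is None else T
    return M[:3,3],M[:3,:3]@u
def toz(c,px,z,T=None):
    o,d=ray(c,px,T); return o+d*(z-o[2])/d[2]
def tool(o=None):
    o=o or r.get_obs(); T=np.eye(4); T[:3,:3]=R.from_euler("xyz",o["eef_rot"]).as_matrix(); T[:3,3]=o["position"]; return T
def proj(c,p,T=None):
    M=np.array(c["camera_from_world"]) if T is None else np.linalg.inv(T)
    q=M[:3,:3]@np.array(p)+M[:3,3]; K=c["K"]
    return K[0][2]+K[0][0]*q[0]/-q[2], K[1][2]-K[1][1]*q[1]/-q[2]
def wrist():
    T=tool(); c=r.read_camera("wrist"); return c,T@np.array(c["mount"])
def go(p,yaw=None,T=None):
    """rows to type: shift mm in tool axes, rotvec, to world p, tool straight down, given tool yaw (direction of tool x; mod pi)"""
    T=tool() if T is None else T
    cur=np.arctan2(T[1,0],T[0,0]); yaw=cur if yaw is None else cur+(yaw-cur+np.pi/2)%np.pi-np.pi/2
    G=R.from_euler("xyz",[np.pi,0,yaw]).as_matrix()
    s=T[:3,:3].T@(np.array(p)-T[:3,3])*1000
    w=R.from_matrix(T[:3,:3].T@G).as_rotvec()
    print("shift",np.round(s,1),"rot",np.round(w,3),"yaw",round(yaw,3))
E
python3 - <<'E'
import cv2
i=cv2.imread("pics/top0.png")
for n,x in (("cl",155),("cr",325)):
    c=cv2.resize(i[180:330,x:x+170],None,fx=4,fy=4,interpolation=cv2.INTER_CUBIC)
    cv2.imwrite(f"pics/{n}.png",c)
E
```

```text
(no output)
```

View pics/cl.png

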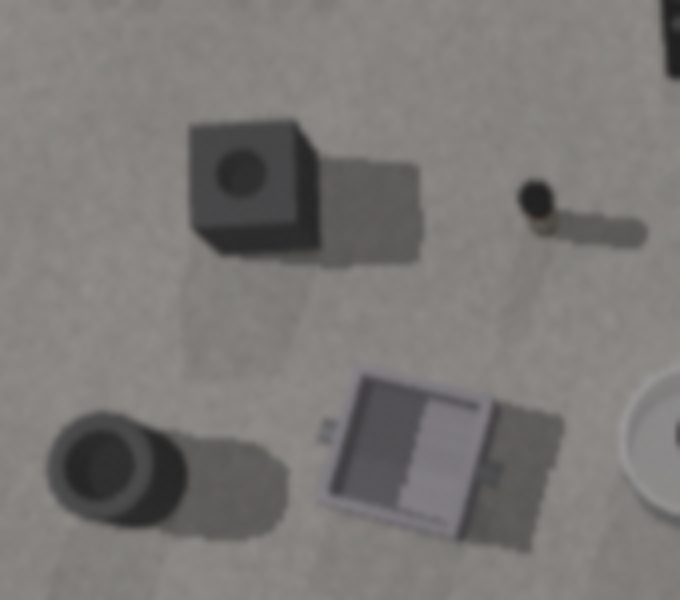

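View pics/cr.png

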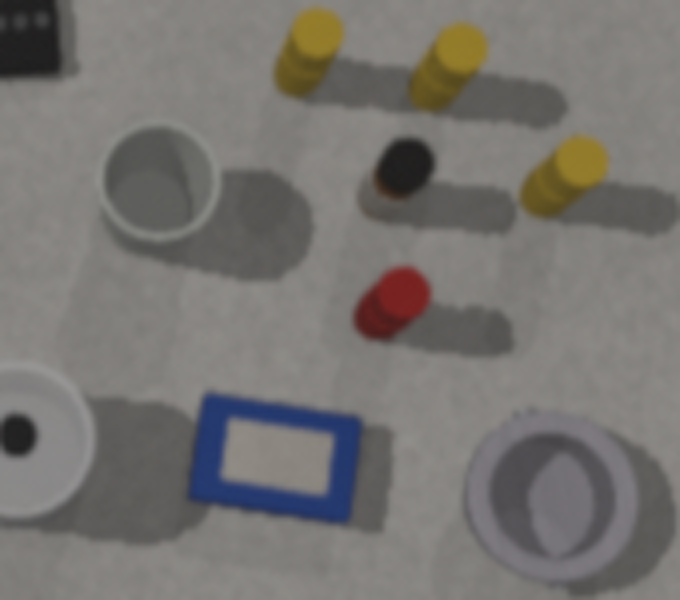

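Crops: the bottle is confirmed at right crop (405,165), with a black cap and an amber body showing. The vial is at left crop (537,198). The red and yellow ones are plain coloured.

```bash
cat > m.py <<'E'
from h import *
c=r.read_camera("top")
def P(x0,u,v,z): return toz(c,(x0+u/4-.375,180+v/4-.375),z)[:2]
L,Rr=155,325
d={"radp":P(L,100,465,.08),"vial":P(L,537,198,.07),"lid":P(Rr,17,436,.125),"bottle":P(Rr,406,163,.09),"rbkt":P(Rr,552,496,.05),
"beaker":P(Rr,159,181,.085),"red":P(Rr,404,292,.09),"y1":P(Rr,317,34,.09),"y2":P(Rr,461,49,.09),"y3":P(Rr,580,161,.09),"slide":P(Rr,275,458,.036)}
for n,q,z in(("sadp",[(190,127),(295,121),(298,222),(193,226)],.08),("sbkt",[(362,366),(497,400),(458,540),(320,503)],.05)):
    p=np.array([P(L,u,v,z) for u,v in q]); d[n]=p.mean(0)
    e=np.diff(np.vstack([p,p[:1]]),axis=0); print(n,"edge mm",np.round(np.hypot(*e.T)*1e3),"ang mod90",np.round(np.degrees(np.arctan2(e[:,1],e[:,0]))%90,1))
for k,v in d.items(): print(k,np.round(v,3),"r",np.round(np.hypot(*v),3))
go((*d["radp"],.25)); 
E
python3 m.py
```

```text
sadp edge mm [59. 59. 59. 57.] ang mod90 [3.4 3.9 2.3 4.5]
sbkt edge mm [79. 81. 80. 80.] ang mod90 [75.9 75.5 75.3 74.8]
radp [0.456 0.325] r 0.56
vial [0.608 0.089] r 0.615
lid [ 0.467 -0.001] r 0.467
bottle [ 0.624 -0.219] r 0.661
rbkt [ 0.442 -0.301] r 0.535
beaker [ 0.614 -0.081] r 0.62
red [ 0.551 -0.215] r 0.591
y1 [ 0.699 -0.171] r 0.719
y2 [ 0.69  -0.252] r 0.735
y3 [ 0.625 -0.316] r 0.7
slide [ 0.465 -0.148] r 0.488
sadp [0.62  0.253] r 0.669
sbkt [0.466 0.16 ] r 0.493
shift [-304.5  -55.    -2.4] rot [-0.002 -0.     0.   ] yaw 2.765
```

```bash
python3 -m pendant '[[-304,-55,30,0,0,-0.377,-1],[-304,-55,30,0,0,-0.377,-1],[-304,-55,30,0,0,-0.377,-1],[-304,-55,30,0,0,-0.377,-1],[-304,-55,30,0,0,-0.377,-1],[-304,-55,30,0,0,-0.377,-1],[-304,-55,30,0,0,-0.377,-1],[-304,-55,30,0,0,-0.377,-1],[-304,-55,30,0,0,-0.377,-1],[-304,-55,30,0,0,-0.377,-1],[-304,-55,30,0,0,-0.377,-1]]' 40
cat > w.py <<'E'
from h import *
import sys
# w.py name x y z rad ... : wrist picture, draws expected circle centre outline for given circles
c,T=wrist(); i=c["image"].copy(); cv2.imwrite(f"pics/{sys.argv[1]}_raw.png",i); np.savez(f"pics/{sys.argv[1]}.npz",T=T,K=c["K"],tool=tool())
a=list(map(float,sys.argv[2:]))
for k in range(0,len(a),4):
    x,y,z,rd=a[k:k+4]
    pts=np.array([proj(c,(x+rd*np.cos(t),y+rd*np.sin(t),z),T) for t in np.linspace(0,6.283,60)])
    cv2.polylines(i,[pts.astype(np.int32)],True,(0,255,0),1)
    print("centre px",np.round(proj(c,(x,y,z),T),1))
cv2.imwrite(f"pics/{sys.argv[1]}.png",i); o=r.get_obs(); print(o["time"],np.round(o["position"],4),np.round(o["eef_rot"],3))
E
python3 w.py w1 .456 .325 .08 .03 .456 .325 .08 .019
```

```text
time: 1.3
position: [0.4546, 0.3261, 0.2187]
eef_rot: [3.141, 0.0, -3.139]
contact_force: [0.6, -0.6, -0.3]
opening: 0.0853
centre px [316.1 230.8]
centre px [316.1 230.8]
1.35 [0.4547 0.3261 0.2187] [ 3.141  0.    -3.139]
```

View pics/w1.png

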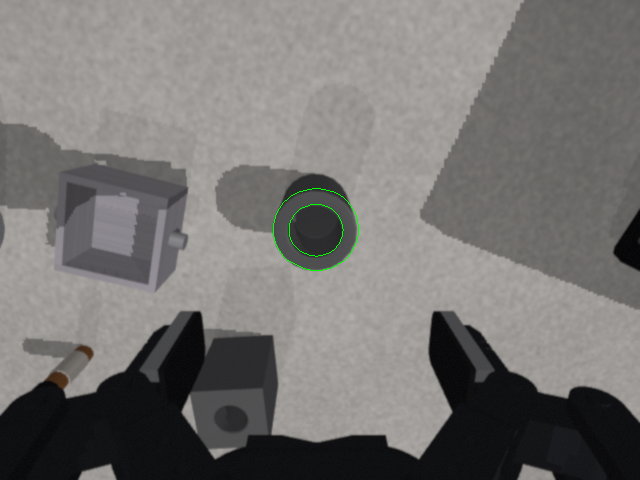

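The predicted circles sit on the adapter's rim and bore (centre 316,231), so the cameras agree. Next I grip it.

```bash
python3 -m pendant '[[-1.5,-1,50,0,0,0,-1],[-1.5,-1,100,0,0,0,-1],[-1.5,-1,140,0,0,0,-1],[-1.5,-1,156,0,0,0,-1],[-1.5,-1,156,0,0,0,-1],[-1.5,-1,156,0,0,0,1],[-1.5,-1,156,0,0,0,1],[-1.5,-1,156,0,0,0,1],[-1.5,-1,156,0,0,0,1],[-1.5,-1,156,0,0,0,1],[-1.5,-1,156,0,0,0,1],[-1.5,-1,156,0,0,0,1],[-1.5,-1,156,0,0,0,1]]' 50
python3 -m pendant '[[0,0,-40,0,0,0,1],[0,0,-80,0,0,0,1],[0,0,-120,0,0,0,1],[0,0,-120,0,0,0,1]]' 50
```

```text
time: 2.65
position: [0.4589, 0.3252, 0.0651]
eef_rot: [3.139, 0.004, -3.141]
contact_force: [-0.3, -0.2, 5.7]
opening: 0.0595
time: 3.05
position: [0.4606, 0.326, 0.1901]
eef_rot: [3.135, 0.012, -3.141]
contact_force: [0.5, 0.4, -1.2]
opening: 0.0595
```

```bash
python3 -m pendant '[[0,-40,-50,0,0,0,1],[14,-606,-60,0,0,0,1],[14,-606,-60,0,0,0,1],[14,-606,-60,0,0,0,1],[14,-606,-60,0,0,0,1],[14,-606,-60,0,0,0,1],[14,-606,-60,0,0,0,1],[14,-606,-60,0,0,0,1],[14,-606,-60,0,0,0,1],[14,-606,-60,0,0,0,1],[14,-606,-60,0,0,0,1],[14,-606,-60,0,0,0,1],[14,-606,-60,0,0,0,1],[14,-606,-60,0,0,0,1],[14,-606,-60,0,0,0,1],[14,-606,-60,0,0,0,1],[14,-606,-60,0,0,0,1]]' 50
python3 w.py w2 .442 -.301 .05 .048 .442 -.301 .05 .035
```

```text
time: 4.75
position: [0.4434, -0.2805, 0.2422]
eef_rot: [3.141, -0.0, -3.14]
contact_force: [0.5, 1.0, -1.1]
opening: 0.0592
centre px [293.  209.1]
centre px [293.  209.1]
4.8 [ 0.4435 -0.2806  0.2423] [ 3.141  0.    -3.139]
```

View pics/w2.png

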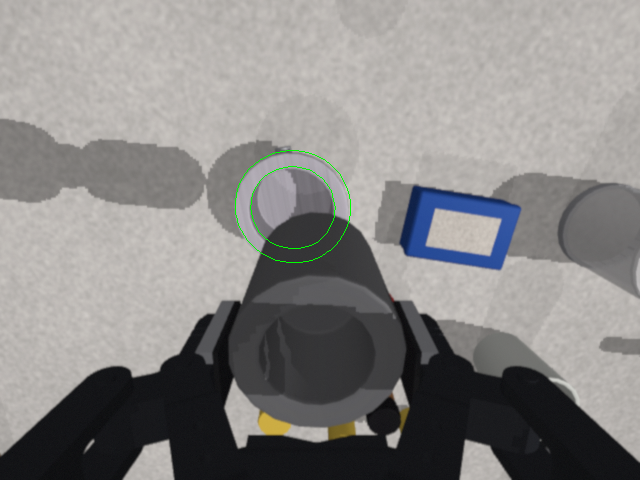

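```bash
python3 - <<'E'
from h import *
d=np.load("pics/w2.npz"); c={"K":d["K"]}; T=d["T"]; t=d["tool"]
for dz in (.012,.017): p=toz(c,(317,351),t[2,3]+dz,T); print(dz,p-t[:3,3], "radius mm",np.linalg.norm(toz(c,(405,351),t[2,3]+dz,T)-p))
E
```

```text
0.012 [-0.00244344 -0.0004888   0.012     ] radius mm 0.02942690014568385
0.017 [-0.00582143 -0.00049412  0.017     ] radius mm 0.028120959021051436
```

```bash
python3 -m pendant '[[-1,-20,0,0,0,0,1],[-1,-20,45,0,0,0,1],[-1,-20,90,0,0,0,1],[-1,-20,110,0,0,0,1],[-1,-20,110,0,0,0,1],[-1,-20,110,0,0,0,1],[-1,-20,125,0,0,0,1],[-1,-20,140,0,0,0,1],[-1,-20,150,0,0,0,1],[-1,-20,158,0,0,0,1],[-1,-20,164,0,0,0,1],[-1,-20,168,0,0,0,1],[-1,-20,168,0,0,0,1]]'
```

```text
time: 6.1
position: [0.4439, -0.3016, 0.0736]
eef_rot: [3.141, -0.001, -3.141]
contact_force: [-0.8, 0.6, -1.8]
opening: 0.0591
```

```bash
python3 -m pendant '[[0,0,1,0,0,0,1],[0,0,2,0,0,0,1],[0,0,3,0,0,0,1],[0,0,3,0,0,0,1]]'
python3 -m pendant '[[0,0,0,0,0,0,0.1],[0,0,0,0,0,0,-0.6],[0,0,0,0,0,0,-0.9],[0,0,0,0,0,0,-0.9],[0,0,0,0,0,0,-1],[0,0,-40,0,0,0,-1],[0,0,-90,0,0,0,-1],[0,0,-140,0,0,0,-1],[0,0,-160,0,0,0,-1],[0,0,-160,0,0,0,-1]]'
python3 w.py w3 .442 -.301 .086 .03 .442 -.301 .05 .035
```

```text
time: 6.5
position: [0.4443, -0.3019, 0.0714]
eef_rot: [-3.141, 0.0, -3.141]
contact_force: [-0.2, -0.2, -2.0]
opening: 0.0597
time: 7.5
position: [0.4462, -0.3036, 0.2369]
eef_rot: [-3.135, 0.008, -3.141]
contact_force: [0.6, -0.4, -0.1]
opening: 0.0852
centre px [322.7 217.2]
centre px [322.4 205.6]
7.55 [ 0.4453 -0.3028  0.2339] [-3.138  0.004 -3.141]
```

View pics/w3.png

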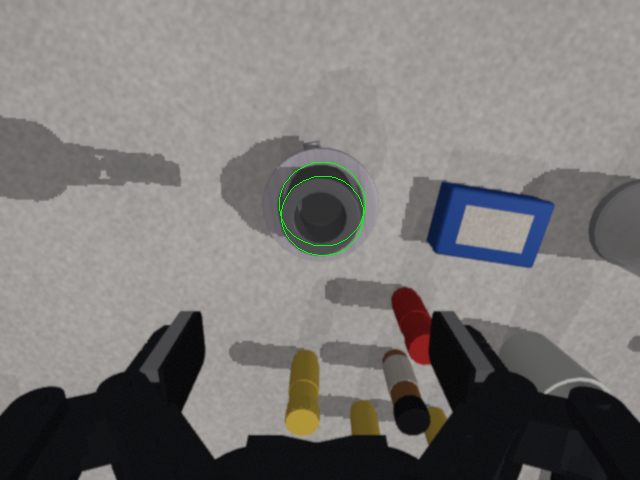

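```bash
python3 -m pendant '[[-175,555,10,0,0,-0.061,-1],[-175,555,10,0,0,-0.061,-1],[-175,555,10,0,0,-0.061,-1],[-175,555,10,0,0,-0.061,-1],[-175,555,10,0,0,-0.061,-1],[-175,555,10,0,0,-0.061,-1],[-175,555,10,0,0,-0.061,-1],[-175,555,10,0,0,-0.061,-1],[-175,555,10,0,0,-0.061,-1],[-175,555,10,0,0,-0.061,-1],[-175,555,10,0,0,-0.061,-1],[-175,555,10,0,0,-0.061,-1],[-175,555,10,0,0,-0.061,-1],[-175,555,10,0,0,-0.061,-1],[-175,555,10,0,0,-0.061,-1],[-175,555,10,0,0,-0.061,-1],[-175,555,10,0,0,-0.061,-1]]'
python3 - <<'E'
from h import *
c,T=wrist(); np.savez("pics/w4.npz",T=T,K=c["K"],tool=tool()); i=c["image"]
def sq(x,y,z,s,a,col):
    p=[proj(c,(x+s*(np.cos(a)*u-np.sin(a)*v),y+s*(np.sin(a)*u+np.cos(a)*v),z),T) for u,v in((-1,-1),(1,-1),(1,1),(-1,1))]
    cv2.polylines(i,[np.array(p).astype(np.int32)],True,col,1)
sq(.62,.253,.08,.03,np.radians(3.5),(0,255,0)); sq(.466,.16,.05,.041,np.radians(-14.5),(0,255,255))
cv2.imwrite("pics/w4.png",i); o=r.get_obs(); print(o["time"],o["position"],o["eef_rot"])
E
```

```text
time: 9.25
position: [0.6191, 0.2519, 0.2217]
eef_rot: [-3.142, 0.0, -3.082]
contact_force: [0.9, 0.7, 0.3]
opening: 0.0852
9.3 [0.61921363 0.2520477  0.22183454] [ 3.14150602e+00  5.75800511e-04 -3.08198211e+00]
```

View pics/w4.png

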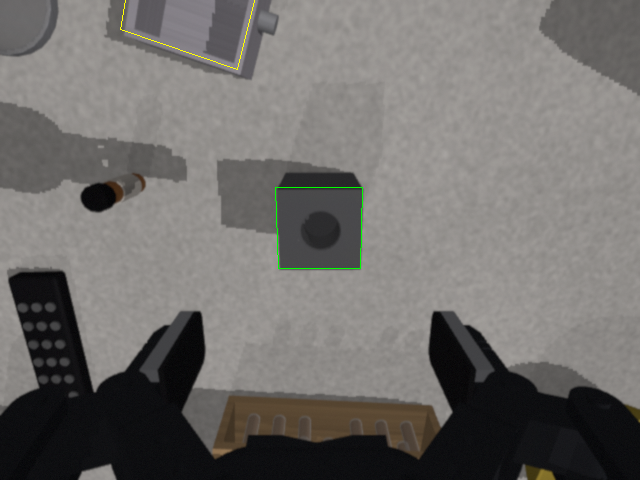

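```bash
python3 -m pendant '[[-1,1,50,0,0,0,-1],[-1,1,100,0,0,0,-1],[-1,1,140,0,0,0,-1],[-1,1,156,0,0,0,-1],[-1,1,157,0,0,0,-1],[-1,1,157,0,0,0,-1],[-1,1,157,0,0,0,1],[-1,1,157,0,0,0,1],[-1,1,157,0,0,0,1],[-1,1,157,0,0,0,1],[-1,1,157,0,0,0,1],[-1,1,157,0,0,0,1],[-1,1,157,0,0,0,1],[-1,1,157,0,0,0,1]]' 50
python3 -m pendant '[[0,0,-40,0,0,0,1],[0,0,-80,0,0,0,1],[0,0,-120,0,0,0,1],[0,0,-150,0,0,0,1],[0,0,-150,0,0,0,1],[0,0,-150,0,0,0,1]]' 50
python3 - <<'E'
from h import *
go((.500,.180,.23),np.pi+np.radians(-14.5))
E
```

```text
time: 10.7
position: [0.6225, 0.2547, 0.0682]
eef_rot: [3.141, 0.007, -3.081]
contact_force: [-0.1, -1.3, 6.3]
opening: 0.0594
time: 11.3
position: [0.6207, 0.2545, 0.2154]
eef_rot: [3.141, 0.002, -3.08]
contact_force: [-0.7, 0.1, -2.0]
opening: 0.0589
shift [125. -67. -15.] rot [0.001 0.002 0.314] yaw -3.395
```

```bash
python3 -m pendant '[[125,-67,-15,0,0,0.314,1],[125,-67,-15,0,0,0.314,1],[125,-67,-15,0,0,0.314,1],[125,-67,-15,0,0,0.314,1],[125,-67,-15,0,0,0.314,1],[125,-67,-15,0,0,0.314,1],[125,-67,-15,0,0,0.314,1]]'
python3 - <<'E'
from h import *
c,T=wrist(); np.savez("pics/w5.npz",T=T,K=c["K"],tool=tool()); i=c["image"]
def sq(x,y,z,s,a,col):
    p=[proj(c,(x+s*(np.cos(a)*u-np.sin(a)*v),y+s*(np.sin(a)*u+np.cos(a)*v),z),T) for u,v in((-1,-1),(1,-1),(1,1),(-1,1))]
    cv2.polylines(i,[np.array(p).astype(np.int32)],True,col,1)
sq(.466,.16,.05,.041,np.radians(-14.5),(0,255,255)); sq(.466,.16,.05,.035,np.radians(-14.5),(0,255,0))
cv2.imwrite("pics/w5.png",i); o=r.get_obs(); print(o["time"],o["position"],o["eef_rot"])
E
```

```text
time: 12.0
position: [0.5002, 0.1801, 0.2286]
eef_rot: [-3.141, -0.001, 2.889]
contact_force: [0.4, 0.6, -0.6]
opening: 0.0588
12.05 [0.5002171  0.18018474 0.22875003] [-3.14148244e+00 -4.15884154e-04  2.88925871e+00]
```

View pics/w5.png

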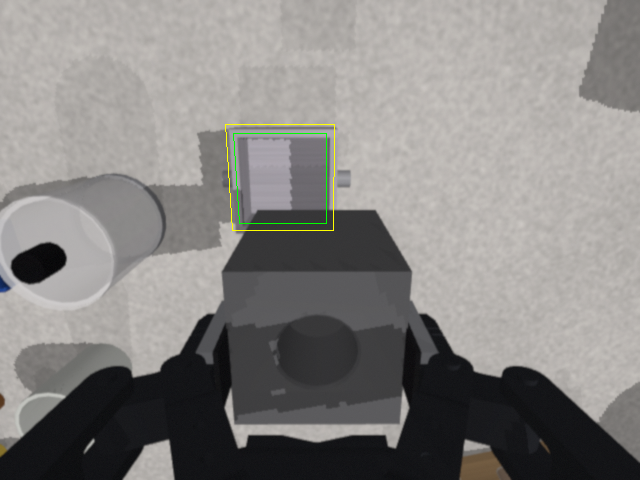

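```bash
python3 - <<'E'
from h import *
d=np.load("pics/w5.npz"); c={"K":d["K"]}; T=d["T"]; t=d["tool"]
for dz in (.012,.015):
  p=toz(c,(317,350),t[2,3]+dz,T); q=[toz(c,u,t[2,3]+dz,T) for u in((222,271),(411,271),(400,425),(234,425))]
  m=np.mean(q,0); print(dz,"bore off",t[:3,:3].T@(p-t[:3,3])*1e3,"corner-mean off",t[:3,:3].T@(m-t[:3,3])*1e3,[round(np.linalg.norm(q[k]-q[k-1])*1e3,1) for k in range(4)])
go((.466,.16,.23),np.pi+np.radians(-14.5))
E
```

```text
0.012 bore off [  2.68146351  -0.45159056 -11.99883616] corner-mean off [  1.35950609  -0.54356577 -11.99937581] [np.float64(59.7), np.float64(58.9), np.float64(59.6), np.float64(59.5)]
0.015 bore off [  4.69917283  -0.4488717  -14.99799761] corner-mean off [  3.41242796  -0.538397   -14.99852288] [np.float64(58.1), np.float64(57.3), np.float64(58.1), np.float64(57.9)]
shift [ 28.1 -28.1  -1.2] rot [-0.    -0.     0.001] yaw 2.889
```

```bash
python3 -m pendant '[[26,-27.5,0,0,0,0,1],[26,-27.5,45,0,0,0,1],[26,-27.5,80,0,0,0,1],[26,-27.5,92,0,0,0,1],[26,-27.5,92,0,0,0,1],[26,-27.5,92,0,0,0,1],[26,-27.5,105,0,0,0,1],[26,-27.5,118,0,0,0,1],[26,-27.5,130,0,0,0,1],[26,-27.5,140,0,0,0,1],[26,-27.5,147,0,0,0,1],[26,-27.5,151,0,0,0,1],[26,-27.5,151,0,0,0,1]]'
python3 -m pendant '[[0,0,1,0,0,0,1],[0,0,2,0,0,0,1],[0,0,3,0,0,0,1],[0,0,3,0,0,0,1]]'
```

```text
time: 13.35
position: [0.4668, 0.1595, 0.0775]
eef_rot: [-3.141, -0.001, 2.889]
contact_force: [0.5, 0.0, -1.8]
opening: 0.059
time: 13.75
position: [0.4675, 0.1596, 0.0755]
eef_rot: [3.141, 0.0, 2.889]
contact_force: [-0.2, 0.8, -0.7]
opening: 0.0587
```

```bash
python3 -m pendant '[[0,0,1,0,0,0,1],[0,0,2,0,0,0,1],[0,0,2,0,0,0,1],[0,0,2,0,0,0,0.1],[0,0,2,0,0,0,-0.6],[0,0,2,0,0,0,-0.9],[0,0,2,0,0,0,-1],[0,0,2,0,0,0,-1],[0,0,-40,0,0,0,-1],[0,0,-90,0,0,0,-1],[0,0,-140,0,0,0,-1],[0,0,-160,0,0,0,-1],[0,0,-160,0,0,0,-1],[0,0,-160,0,0,0,-1]]'
python3 - <<'E'
from h import *
c,T=wrist(); np.savez("pics/w6.npz",T=T,K=c["K"],tool=tool()); i=c["image"]
def sq(x,y,z,s,a,col):
    p=[proj(c,(x+s*(np.cos(a)*u-np.sin(a)*v),y+s*(np.sin(a)*u+np.cos(a)*v),z),T) for u,v in((-1,-1),(1,-1),(1,1),(-1,1))]
    cv2.polylines(i,[np.array(p).astype(np.int32)],True,col,1)
sq(.466,.16,.086,.03,np.radians(-14.5),(0,255,255)); sq(.466,.16,.05,.035,np.radians(-14.5),(0,255,0))
t=r.read_camera("top")["image"]; cv2.imwrite("pics/top6.png",t)
a=cv2.resize(i[60:360,140:480],None,fx=1.17,fy=1.17); b=cv2.resize(t[255:355,410:520],None,fx=3.6,fy=3.51,interpolation=cv2.INTER_CUBIC)
h=min(a.shape[0],b.shape[0]); cv2.imwrite("pics/w6.png",np.hstack([a[:h],b[:h]])); o=r.get_obs(); print(o["time"],o["position"],o["eef_rot"])
E
```

```text
time: 15.15
position: [0.4677, 0.1597, 0.2354]
eef_rot: [3.141, 0.001, 2.889]
contact_force: [-0.6, 0.7, -0.1]
opening: 0.0853
15.25 [0.46649668 0.15944695 0.23334389] [-3.14016520e+00 -3.02202189e-03  2.88880471e+00]
```

View pics/w6.png

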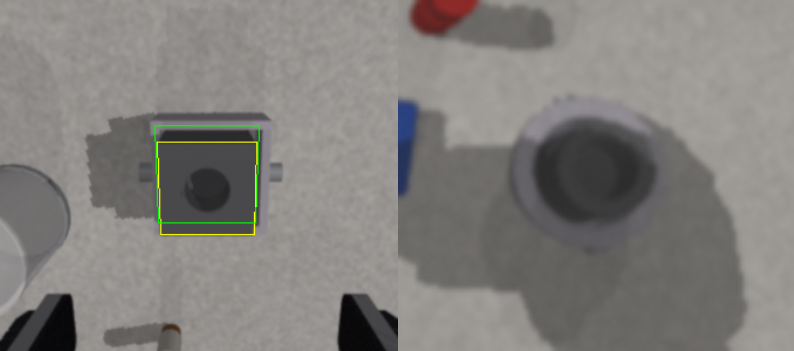

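```bash
python3 - <<'E'
from h import *
d=np.load("pics/w6.npz"); print("sq bore",toz({"K":d["K"]},(207/1.17+140,190/1.17+60),.086,d["T"]))
c=r.read_camera("top"); print("rd bore",toz(c,(410+195.5/3.6-.5,255+175.5/3.51-.5),.086))
d=np.load("pics/w3.npz"); print("rd bore wrist",[toz({"K":d["K"]},(321,v),.086,d["T"]) for v in (212,216)])
go((.624,-.219,.22),np.pi)
E
```

```text
sq bore [0.46605847 0.15961716 0.086     ]
rd bore [ 0.43727469 -0.29350423  0.086     ]
rd bore wrist [array([ 0.43807397, -0.30223201,  0.086     ]), array([ 0.44107697, -0.30222429,  0.086     ])]
shift [-247.4 -326.9   12.8] rot [-0.001 -0.004 -0.253] yaw 3.142
```

```bash
python3 -m pendant '[[-247,-327,13,0,0,-0.253,-0.4],[-247,-327,13,0,0,-0.253,-0.4],[-247,-327,13,0,0,-0.253,-0.4],[-247,-327,13,0,0,-0.253,-0.4],[-247,-327,13,0,0,-0.253,-0.4],[-247,-327,13,0,0,-0.253,-0.4],[-247,-327,13,0,0,-0.253,-0.4],[-247,-327,13,0,0,-0.253,-0.4],[-247,-327,13,0,0,-0.253,-0.4],[-247,-327,13,0,0,-0.253,-0.4],[-247,-327,13,0,0,-0.253,-0.4],[-247,-327,13,0,0,-0.253,-0.4],[-247,-327,13,0,0,-0.253,-0.4],[-247,-327,13,0,0,-0.253,-0.4],[-247,-327,13,0,0,-0.253,-0.4],[-247,-327,13,0,0,-0.253,-0.4]]'
python3 w.py w7 .624 -.219 .09 .015 .442 -.301 .086 .03
```

```text
time: 16.9
position: [0.6247, -0.2183, 0.2227]
eef_rot: [-3.141, 0.0, -3.141]
contact_force: [-0.3, -0.1, 0.7]
opening: 0.0594
centre px [316.8 230.4]
centre px [169.  -85.8]
16.95 [ 0.6247 -0.2185  0.2226] [-3.141  0.    -3.141]
```

View pics/w7.png

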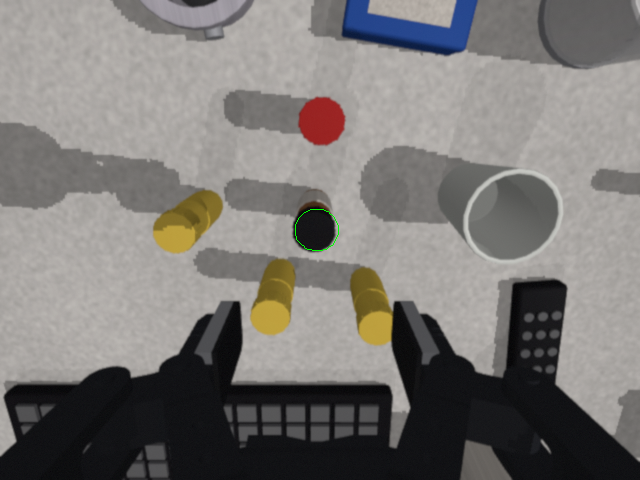

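The green circle sits on the black cap at (316,230), with the red one at (322,121) and the yellow ones well clear. I descend here.

```bash
python3 -m pendant '[[0.5,-0.5,50,0,0,0,-0.4],[0.5,-0.5,95,0,0,0,-0.4],[0.5,-0.5,130,0,0,0,-0.4],[0.5,-0.5,150,0,0,0,-0.4],[0.5,-0.5,152,0,0,0,-0.4],[0.5,-0.5,152,0,0,0,-0.4],[0.5,-0.5,152,0,0,0,0],[0.5,-0.5,152,0,0,0,0.2],[0.5,-0.5,152,0,0,0,0.3],[0.5,-0.5,152,0,0,0,1],[0.5,-0.5,152,0,0,0,1],[0.5,-0.5,152,0,0,0,1],[0.5,-0.5,152,0,0,0,1],[0.5,-0.5,152,0,0,0,1]]' 30
python3 -m pendant '[[0,0,-30,0,0,0,1],[0,0,-70,0,0,0,1],[0,0,-120,0,0,0,1],[0,0,-170,0,0,0,1],[0,0,-170,0,0,0,1],[0,0,-170,0,0,0,1]]'
python3 - <<'E'
from h import *
go((.46,-.285,.26),np.pi)
E
```

```text
time: 18.35
position: [0.6256, -0.2202, 0.0728]
eef_rot: [-3.139, 0.004, -3.142]
contact_force: [0.1, -0.9, 6.0]
opening: 0.0292
time: 18.95
position: [0.6252, -0.2196, 0.2426]
eef_rot: [-3.14, 0.004, -3.141]
contact_force: [-0.3, 1.0, -1.2]
opening: 0.0291
shift [165.1 -65.4 -18. ] rot [-0.002  0.004  0.   ] yaw -3.142
```

```bash
python3 -m pendant '[[165,-65,-18,0,0,0,1],[165,-65,-18,0,0,0,1],[165,-65,-18,0,0,0,1],[165,-65,-18,0,0,0,1],[165,-65,-18,0,0,0,1],[165,-65,-18,0,0,0,1],[165,-65,-18,0,0,0,1],[165,-65,-18,0,0,0,1],[165,-65,-18,0,0,0,1]]'
python3 w.py w8 .442 -.301 .086 .03 .442 -.301 .086 .019
```

```text
time: 19.85
position: [0.4599, -0.2837, 0.2576]
eef_rot: [3.141, -0.001, -3.14]
contact_force: [0.5, 0.5, -0.6]
opening: 0.0292
centre px [295.1 194.6]
centre px [295.1 194.6]
19.9 [ 0.4599 -0.2838  0.2578] [ 3.141e+00 -1.000e-03 -3.140e+00]
```

View pics/w8.png

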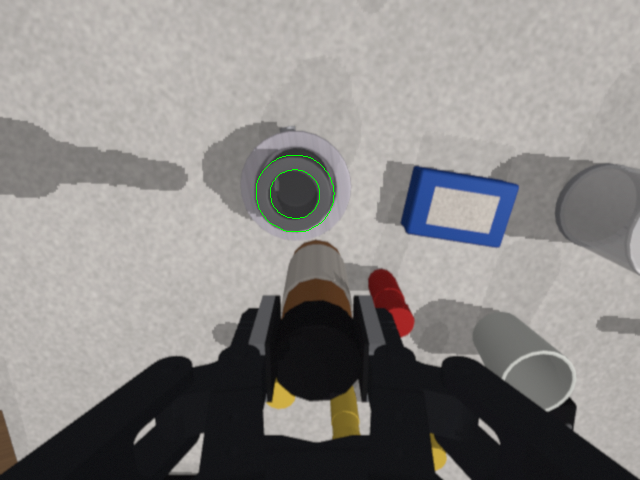

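```bash
python3 - <<'E'
from h import *
d=np.load("pics/w8.npz"); c={"K":d["K"]}; T=d["T"]; t=d["tool"]
p=toz(c,(317,349),t[2,3]+.0172,T); print("cap off",p-t[:3,3]); q=toz(c,(361,349),t[2,3]+.0172,T); print(np.linalg.norm(q-p))
b=toz(c,(317,262),t[2,3]-.0728,T); print("bottom off (near edge guess 240..)",[toz(c,(317,v),t[2,3]-.0728,T)-t[:3,3] for v in(240,)])
go((.442,-.301,.15),np.pi)
E
```

```text
cap off [-0.00660723 -0.0004754   0.0172    ]
0.013998188800590568
bottom off (near edge guess 240..) [array([-0.01358226, -0.00042093, -0.0728    ])]
shift [ 17.8 -17.2 107.8] rot [ 0.001 -0.001  0.002] yaw -3.142
```

```bash
python3 -m pendant '[[17.5,-17,20,0,0,0,1],[17.5,-17,60,0,0,0,1],[17.5,-17,90,0,0,0,1],[17.5,-17,90,0,0,0,1],[17.5,-17,90,0,0,0,1],[17.5,-17,95,0,0,0,1],[17.5,-17,100,0,0,0,1],[17.5,-17,105,0,0,0,1],[17.5,-17,105,0,0,0,1]]'
python3 w.py w9
```

```text
time: 20.8
position: [0.4417, -0.3012, 0.1531]
eef_rot: [3.141, -0.0, -3.141]
contact_force: [-0.5, 0.2, -1.5]
opening: 0.0291
20.85 [ 0.4417 -0.3012  0.1532] [ 3.141 -0.    -3.141]
```

View pics/w9.png

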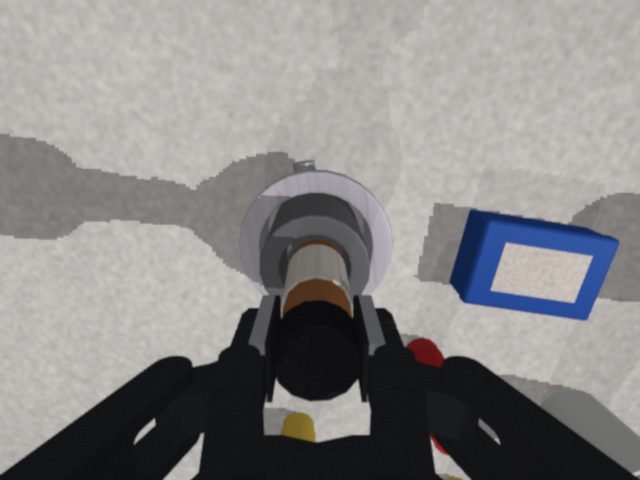

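No contact force and the bottle foot is in the bore mouth (about 317,245). I continue down.

```bash
python3 -m pendant '[[0,0,6,0,0,0,1],[0,0,12,0,0,0,1],[0,0,18,0,0,0,1],[0,0,24,0,0,0,1],[0,0,30,0,0,0,1],[0,0,35,0,0,0,1],[0,0,36,0,0,0,1],[0,0,36,0,0,0,1]]'
```

```text
time: 21.65
position: [0.4416, -0.3012, 0.117]
eef_rot: [3.141, -0.0, -3.141]
contact_force: [0.1, 0.3, -1.3]
opening: 0.0293
```

```bash
python3 -m pendant '[[0,0,1,0,0,0,1],[0,0,2,0,0,0,1],[0,0,3,0,0,0,1],[0,0,3,0,0,0,1]]'
```

```text
time: 22.05
position: [0.4417, -0.3013, 0.1143]
eef_rot: [3.142, -0.0, -3.141]
contact_force: [-0.5, 0.3, -0.2]
opening: 0.0296
```

```bash
python3 -m pendant '[[0,0,1,0,0,0,1],[0,0,1,0,0,0,1],[0,0,1,0,0,0,0.2],[0,0,1,0,0,0,0],[0,0,1,0,0,0,-0.3],[0,0,1,0,0,0,-0.3],[0,0,1,0,0,0,-0.3],[0,0,-30,0,0,0,-0.3],[0,0,-75,0,0,0,-0.3],[0,0,-115,0,0,0,-0.3],[0,0,-115,0,0,0,-0.3],[0,0,-115,0,0,0,-0.3]]'
python3 w.py w10 .442 -.301 .131 .015
python3 - <<'E'
from h import *
go((.608,.089,.20),np.pi)
E
```

```text
time: 23.25
position: [0.4425, -0.302, 0.231]
eef_rot: [-3.139, 0.003, -3.141]
contact_force: [-0.2, 0.1, -0.6]
opening: 0.0552
centre px [320.  245.9]
23.3 [ 0.4418 -0.3013  0.2291] [-3.141  0.    -3.141]
shift [-166.3  390.3   29.1] rot [-0.  0.  0.] yaw -3.142
```

View pics/w10.png

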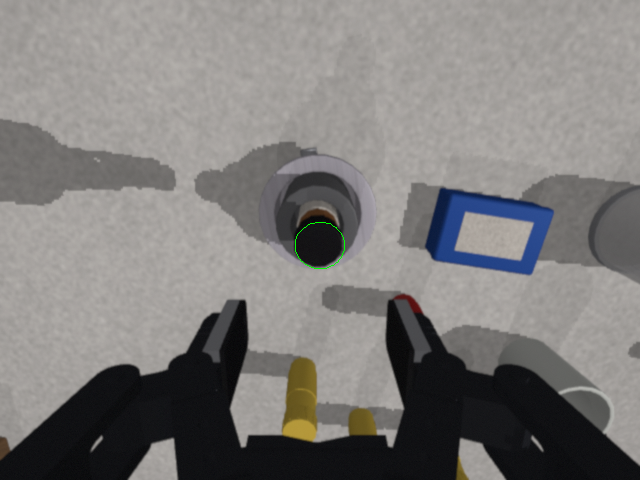

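The bottle is home: its cap lies in the z=0.131 circle at (320,246). That was the 14th picture, so from here I measure by code.

```bash
python3 -m pendant '[[-166,390,29,0,0,0,-0.3],[-166,390,29,0,0,0,-0.3],[-166,390,29,0,0,0,-0.3],[-166,390,29,0,0,0,-0.3],[-166,390,29,0,0,0,-0.3],[-166,390,29,0,0,0,-0.3],[-166,390,29,0,0,0,-0.3],[-166,390,29,0,0,0,-0.3],[-166,390,29,0,0,0,-0.3],[-166,390,29,0,0,0,-0.3],[-166,390,29,0,0,0,-0.3],[-166,390,29,0,0,0,-0.3],[-166,390,29,0,0,0,-0.3],[-166,390,29,0,0,0,-0.3]]'
cat > cap.py <<'E'
from h import *
import sys
# cap.py x y z rad : find the dark cap near the expected spot in the wrist view, give its world centre at height z
x,y,z,rd=map(float,sys.argv[1:5]); c,T=wrist(); g=c["image"].max(2)
u,v=proj(c,(x,y,z),T); p=proj(c,(x+rd,y,z),T); q=abs(p[1]-v)
m=(g<45).astype(np.uint8); n,l,s,ce=cv2.connectedComponentsWithStats(m)
print("expect px",round(u,1),round(v,1),"radius",round(q,1))
for k in range(1,n):
    if s[k,4]>100 and np.hypot(ce[k][0]-u,ce[k][1]-v)<3*q: print("blob",s[k].tolist(),"c",ce[k].round(1),"world",toz(c,ce[k],z,T).round(4))
go((x,y,z-.016))
E
python3 cap.py .608 .089 .07 .010
```

```text
time: 24.7
position: [0.6075, 0.0875, 0.2006]
eef_rot: [-3.141, 0.0, 3.14]
contact_force: [-0.1, -1.3, 0.2]
opening: 0.0557
expect px 320.1 233.1 radius 13.8
blob [306, 218, 28, 30, 662] c [319.4 232.7] world [0.6077 0.0885 0.07  ]
shift [ -0.4   1.4 146.6] rot [-0.  0. -0.] yaw 3.14
```

```bash
python3 -m pendant '[[-0.5,1,45,0,0,0,-0.3],[-0.5,1,90,0,0,0,-0.3],[-0.5,1,125,0,0,0,-0.3],[-0.5,1,143,0,0,0,-0.3],[-0.5,1,146,0,0,0,-0.3],[-0.5,1,146,0,0,0,0],[-0.5,1,146,0,0,0,0.3],[-0.5,1,146,0,0,0,0.45],[-0.5,1,146,0,0,0,1],[-0.5,1,146,0,0,0,1],[-0.5,1,146,0,0,0,1],[-0.5,1,146,0,0,0,1],[-0.5,1,146,0,0,0,1]]' 25
python3 -m pendant '[[0,0,-30,0,0,0,1],[0,0,-80,0,0,0,1],[0,0,-130,0,0,0,1],[0,0,-160,0,0,0,1],[0,0,-160,0,0,0,1]]'
python3 - <<'E'
from h import *
go((.466,.16,.22),np.pi)
E
```

```text
time: 26.05
position: [0.6098, 0.0897, 0.0568]
eef_rot: [-3.141, 0.004, -3.141]
contact_force: [0.2, -0.7, 5.7]
opening: 0.0189
time: 26.55
position: [0.6112, 0.09, 0.2217]
eef_rot: [3.141, 0.012, -3.141]
contact_force: [0.8, -0.5, -0.5]
opening: 0.0192
shift [ 1.452e+02  7.010e+01 -1.000e-01] rot [0.001 0.012 0.   ] yaw -3.142
```

```bash
python3 -m pendant '[[142,70,0,0,0,0,1],[142,70,0,0,0,0,1],[142,70,0,0,0,0,1],[142,70,0,0,0,0,1],[142,70,0,0,0,0,1],[142,70,20,0,0,0,1],[142,70,40,0,0,0,1],[142,70,55,0,0,0,1],[142,70,55,0,0,0,1],[142,70,55,0,0,0,1]]'
python3 - <<'E'
from h import *
c,T=wrist(); t=tool(); np.savez("pics/w11.npz",T=T,K=c["K"],tool=t); i=c["image"].copy()
for rd,z in ((.014,.086),):
    p=np.array([proj(c,(.466+rd*np.cos(a),.1597+rd*np.sin(a),z),T) for a in np.linspace(0,6.28,50)]); cv2.polylines(i,[p.astype(np.int32)],True,(0,255,0),1)
p=np.array([proj(c,t[:3,3]+[.010*np.cos(a)-.001,.010*np.sin(a),-.0568],T) for a in np.linspace(0,6.28,50)]); cv2.polylines(i,[p.astype(np.int32)],True,(255,255,0),1)
cv2.imwrite("pics/w11.png",cv2.resize(i[150:450,120:520],None,fx=2,fy=2)); o=r.get_obs(); print(o["time"],o["position"])
E
```

```text
time: 27.55
position: [0.4666, 0.1593, 0.159]
eef_rot: [-3.141, -0.001, 3.141]
contact_force: [-0.6, -0.6, 0.0]
opening: 0.0191
27.6 [0.46698446 0.15946573 0.15983249]
```

View pics/w11.png

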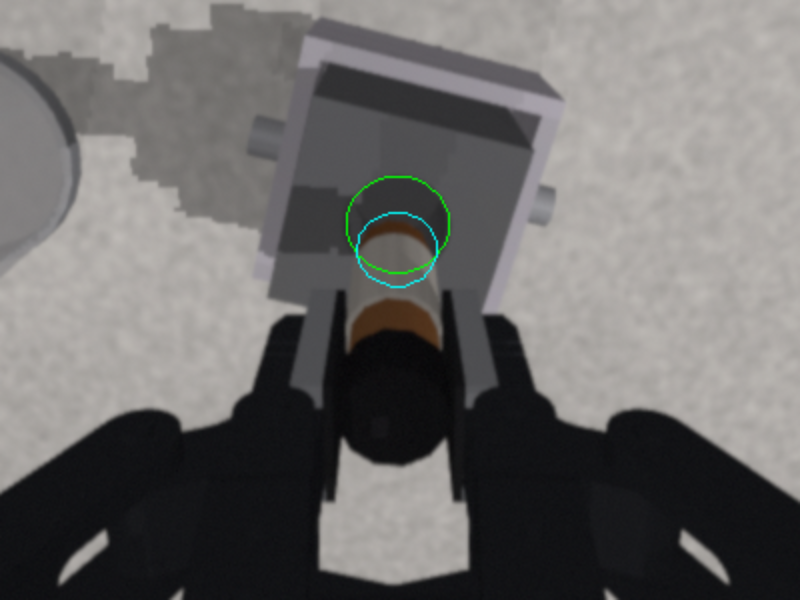

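The bore matches the green circle at crop (398,225). The vial's foot (398,222 near edge) sits about 2–3 mm further out than predicted, so I shift 1.5 mm inward and lower.

```bash
python3 -m pendant '[[1.5,0,0,0,0,0,1],[1.5,0,6,0,0,0,1],[1.5,0,12,0,0,0,1],[1.5,0,18,0,0,0,1],[1.5,0,22,0,0,0,1],[1.5,0,25,0,0,0,1],[1.5,0,25,0,0,0,1]]'
python3 -m pendant '[[0,0,6,0,0,0,1],[0,0,12,0,0,0,1],[0,0,17,0,0,0,1],[0,0,20,0,0,0,1],[0,0,22,0,0,0,1],[0,0,22,0,0,0,1],[0,0,22,0,0,0,1]]'
```

```text
time: 28.3
position: [0.4641, 0.1596, 0.1335]
eef_rot: [-3.141, -0.001, -3.141]
contact_force: [1.1, 0.1, 0.0]
opening: 0.0194
time: 29.0
position: [0.4647, 0.1597, 0.1124]
eef_rot: [3.142, 0.0, -3.141]
contact_force: [-0.1, -0.2, 0.1]
opening: 0.0191
```

```bash
python3 -m pendant '[[0,0,1,0,0,0,1],[0,0,2,0,0,0,1],[0,0,2,0,0,0,1],[0,0,2,0,0,0,0.4],[0,0,2,0,0,0,0.2],[0,0,2,0,0,0,-0.2],[0,0,2,0,0,0,-0.2],[0,0,-30,0,0,0,-0.2],[0,0,-75,0,0,0,-0.2],[0,0,-110,0,0,0,-0.2],[0,0,-120,0,0,0,-0.2],[0,0,-120,0,0,0,-0.2],[0,0,-120,0,0,0,-0.2]]'
python3 cap.py .466 .1597 .124 .010; python3 - <<'E'
from h import *
go((.467,0,.24),np.pi)
E
```

```text
time: 30.3
position: [0.4642, 0.1596, 0.231]
eef_rot: [-3.141, -0.002, -3.141]
contact_force: [0.2, -0.5, -0.4]
opening: 0.0512
expect px 318.1 246.5 radius 14.9
blob [297, 221, 40, 38, 952] c [316.4 240.4] world [0.462  0.1586 0.124 ]
shift [ -2.7   0.3 122.2] rot [-0.001 -0.003  0.   ] yaw -3.141
shift [  -3.2 -159.5   -9.7] rot [-0.001 -0.003  0.   ] yaw -3.142
```

```bash
sed -i 's/g<45/g<int((sys.argv+["45"])[5])/' cap.py; for t in 22 32; do python3 cap.py .466 .1597 .124 .010 $t; done
python3 -m pendant '[[-3,-160,-10,0,0,0,-0.2],[-3,-160,-10,0,0,0,-0.2],[-3,-160,-10,0,0,0,-0.2],[-3,-160,-10,0,0,0,-0.2],[-3,-160,-10,0,0,0,-0.2],[-3,-160,-10,0,0,0,-0.2],[-3,-160,-10,0,0,0,-0.2],[-3,-160,-10,0,0,0,-0.2]]'
python3 cap.py .467 0 .125 .011
```

```text
expect px 318.4 247.8 radius 14.9
blob [302, 227, 30, 32, 682] c [316.1 242.9] world [0.4627 0.1583 0.124 ]
shift [ -3.    0.3 121.9] rot [-0.001 -0.004  0.   ] yaw -3.141
expect px 318.5 248.5 radius 14.9
blob [302, 227, 31, 34, 813] c [316.8 243.5] world [0.4627 0.1587 0.124 ]
shift [ -3.    0.3 121.9] rot [-0.001 -0.004  0.   ] yaw -3.141
time: 31.25
position: [0.4675, 0.0011, 0.242]
eef_rot: [3.141, -0.001, -3.139]
contact_force: [-0.5, 0.2, 0.1]
opening: 0.0511
expect px 316.1 237.8 radius 15.9
blob [297, 219, 31, 37, 906] c [312.  236.9] world [ 0.4664 -0.0026  0.125 ]
shift [  0.6  -1.  133.2] rot [ 0. -0. -0.] yaw -3.139
```

```bash
python3 -m pendant '[[-0.5,-3.5,45,0,0,0,-0.2],[-0.5,-3.5,90,0,0,0,-0.2],[-0.5,-3.5,112,0,0,0,-0.2],[-0.5,-3.5,122,0,0,0,-0.2],[-0.5,-3.5,122,0,0,0,-0.2],[-0.5,-3.5,122,0,0,0,0.2],[-0.5,-3.5,122,0,0,0,0.4],[-0.5,-3.5,122,0,0,0,1],[-0.5,-3.5,122,0,0,0,1],[-0.5,-3.5,122,0,0,0,1],[-0.5,-3.5,122,0,0,0,1],[-0.5,-3.5,122,0,0,0,1],[-0.5,-3.5,122,0,0,0,1]]' 50
python3 -m pendant '[[0,0,-20,0,0,0,1],[0,0,-60,0,0,0,1],[0,0,-110,0,0,0,1],[0,0,-155,0,0,0,1],[0,0,-170,0,0,0,1],[0,0,-170,0,0,0,1],[0,0,-170,0,0,0,1]]'
python3 - <<'E'
from h import *
go((.444,-.290,.285),np.pi)
E
```

```text
time: 32.6
position: [0.4698, -0.0036, 0.1226]
eef_rot: [3.141, 0.005, -3.141]
contact_force: [-0.1, 2.0, 6.3]
opening: 0.0199
time: 33.3
position: [0.4681, -0.004, 0.2895]
eef_rot: [-3.141, -0.001, 3.142]
contact_force: [-0.1, -0.2, -1.4]
opening: 0.02
shift [  24.1 -286.     4.6] rot [-0.    -0.001 -0.   ] yaw 3.142
```

```bash
python3 -m pendant '[[25,-297,0,0,0,0,1],[25,-297,0,0,0,0,1],[25,-297,0,0,0,0,1],[25,-297,0,0,0,0,1],[25,-297,0,0,0,0,1],[25,-297,0,0,0,0,1],[25,-297,0,0,0,0,1],[25,-297,0,0,0,0,1],[25,-297,0,0,0,0,1],[25,-297,0,0,0,0,1],[25,-297,0,0,0,0,1]]'
python3 -m pendant '[[0,0,20,0,0,0,1],[0,0,40,0,0,0,1],[0,0,60,0,0,0,1],[0,0,80,0,0,0,1],[0,0,95,0,0,0,1],[0,0,100,0,0,0,1],[0,0,100,0,0,0,1],[0,0,100,0,0,0,1]]'
python3 - <<'E'
from h import *
c,T=wrist(); t=tool(); i=c["image"].copy()
def ci(x,y,z,rd,col):
    p=np.array([proj(c,(x+rd*np.cos(a),y+rd*np.sin(a),z),T) for a in np.linspace(0,6.28,60)]); cv2.polylines(i,[p.astype(np.int32)],True,col,1)
ci(.442,-.301,.05,.048,(0,255,0)); ci(t[0,3]-.001,t[1,3],t[2,3]-.1226,.0425,(0,255,255))
s=r.read_camera("scene")["image"]
a=i[100:400,140:500]; b=cv2.resize(s[80:220,140:320],None,fx=2.14,fy=2.14,interpolation=cv2.INTER_CUBIC)[:300]
h=min(len(a),len(b)); cv2.imwrite("pics/w12.png",np.hstack([a[:h],b[:h]])); o=r.get_obs(); print(o["time"],o["position"],o["contact_force"])
E
```

```text
time: 34.4
position: [0.4435, -0.2995, 0.2904]
eef_rot: [3.142, 0.0, -3.139]
contact_force: [0.2, 0.7, -0.4]
opening: 0.0202
time: 35.2
position: [0.4437, -0.3008, 0.1914]
eef_rot: [-3.14, 0.001, -3.141]
contact_force: [0.2, 0.4, -0.7]
opening: 0.0199
35.3 [ 0.44388308 -0.30116584  0.19180722] [-0.32123422  0.62268513 -1.63862015]
```

View pics/w12.png

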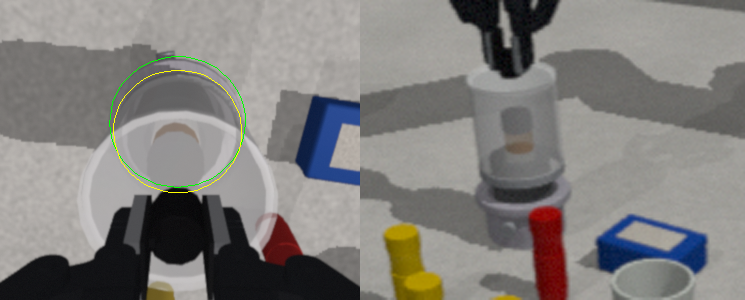

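The lid hangs upright over the bottle, centred over the flange (green and yellow circles at (178,128)). I lower it to the rim.

```bash
python3 -m pendant '[[0.7,0,6,0,0,0,1],[0.7,0,11,0,0,0,1],[0.7,0,15,0,0,0,1],[0.7,0,17,0,0,0,1],[0.7,0,17,0,0,0,1],[0.7,0,17,0,0,0,1]]'
python3 -m pendant '[[0,0,1,0,0,0,1],[0,0,2,0,0,0,1],[0,0,3,0,0,0,1],[0,0,3,0,0,0,1]]'
```

```text
time: 35.9
position: [0.4425, -0.3009, 0.1732]
eef_rot: [-3.142, -0.0, -3.141]
contact_force: [-0.2, 0.0, -2.2]
opening: 0.0201
time: 36.3
position: [0.4429, -0.3009, 0.1726]
eef_rot: [-3.14, 0.002, -3.141]
contact_force: [-1.8, 2.2, 6.3]
opening: 0.0199
```

```bash
python3 -m pendant '[[0,0,-2,0,0,0,1],[0,0,-2,0,0,0,0.3],[0,0,-2,0,0,0,0.2],[0,0,-2,0,0,0,0],[0,0,-2,0,0,0,-0.3],[0,0,-2,0,0,0,-0.3],[0,0,-2,0,0,0,-0.3],[0,0,-30,0,0,0,-0.3],[0,0,-70,0,0,0,-0.3],[0,0,-110,0,0,0,-0.3],[0,0,-110,0,0,0,-0.3],[0,0,-110,0,0,0,-0.3],[0,0,-110,0,0,0,-0.3]]'
python3 cap.py .442 -.301 .175 .011 40
python3 -m pendant '[[0,150,0,0,0,0,-0.3],[0,150,0,0,0,0,-0.3],[0,150,0,0,0,0,-0.3],[0,150,0,0,0,0,-0.3],[0,150,0,0,0,0,-0.3],[0,150,0,0,0,0,-0.3],[100,150,0,0,0,0,-0.3],[100,150,0,0,0,0,-0.3],[100,150,0,0,0,0,-0.3]]'
python3 - <<'E'
from h import *
i=[]
for n,b in (("top",(300,210,210)),("scene",(140,90,390))):
    c=r.read_camera(n); g=c["image"].copy()
    def ci(x,y,z,rd,col):
        p=np.array([proj(c,(x+rd*np.cos(a),y+rd*np.sin(a),z)) for a in np.linspace(0,6.28,60)]); p=(p*2.5).astype(np.int32); cv2.polylines(G,[p],True,col,1)
    G=cv2.resize(g,None,fx=2.5,fy=2.5,interpolation=cv2.INTER_CUBIC)
    ci(.442,-.301,.05,.0425,(0,255,255)); ci(.442,-.301,.15,.0425,(0,255,0)); ci(.442,-.301,.175,.011,(0,255,0)); ci(.463,.159,.124,.010,(0,255,0))
    if n=="top": i.append(G[580:880,1020:1320]); i.append(G[580:880,560:760])
    else: i.append(G[300:600,420:720]); i.append(G[300:600,840:1140])
cv2.imwrite("pics/fin.png",np.vstack([np.hstack([i[0],i[1],np.zeros((300,100,3),np.uint8)]),np.hstack(i[2:])])); 
E
```

```text
time: 37.6
position: [0.4422, -0.3006, 0.2791]
eef_rot: [3.14, -0.001, -3.141]
contact_force: [-0.0, -0.3, -0.9]
opening: 0.0552
expect px 317.0 244.8 radius 16.6
blob [303, 221, 32, 39, 1014] c [318.5 240. ] world [ 0.4389 -0.3001  0.175 ]
shift [ -0.2  -0.8 119.5] rot [ 0.002 -0.002 -0.   ] yaw -3.141
time: 38.55
position: [0.3377, -0.151, 0.2795]
eef_rot: [3.141, -0.004, 3.137]
contact_force: [1.6, -0.5, 0.1]
opening: 0.0559
```

View pics/fin.png

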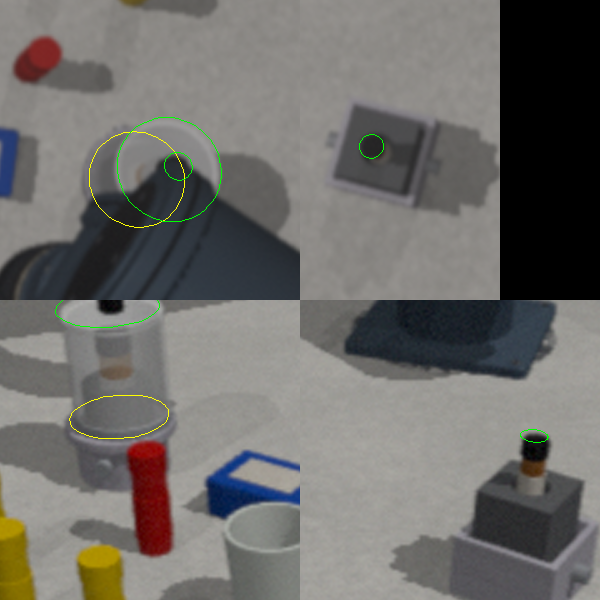

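The lid looks level on the flange and the vial's cap is on its predicted circle. The arm hides part of the top view, so I move away and check the knob and band by numbers.

```bash
python3 -m pendant '[[0,250,0,0,0,0,-0.3],[0,250,0,0,0,0,-0.3],[0,250,0,0,0,0,-0.3],[0,250,0,0,0,0,-0.3],[0,250,0,0,0,0,-0.3],[0,250,0,0,0,0,-0.3],[0,250,0,0,0,0,-0.3],[0,250,0,0,0,0,-0.3]]'
python3 - <<'E'
from h import *
G=[]
for n in("top","scene"):
    c=r.read_camera(n); g=c["image"].max(2)
    for z in(.163,.175):
        u,v=proj(c,(.442,-.301,z)); print(n,z,"expect",round(u,1),round(v,1))
    n_,l,s,ce=cv2.connectedComponentsWithStats((g<50).astype(np.uint8))
    for k in range(1,n_):
        if 15<s[k,4]<2000 and np.hypot(ce[k][0]-u,ce[k][1]-v)<25: print(" blob",s[k].tolist(),ce[k].round(1),toz(c,ce[k],.170)[:2].round(4))
    def ci(x,y,z,rd,col): cv2.polylines(B,[((np.array([proj(c,(x+rd*np.cos(a),y+rd*np.sin(a),z)) for a in np.linspace(0,6.28,60)])-[x0,y0])*4).astype(np.int32)],True,col,1)
    u,v=proj(c,(.442,-.301,.1)); x0,y0=int(u-48),int(v-60); B=cv2.resize(c["image"][y0:y0+120,x0:x0+96],None,fx=4,fy=4,interpolation=cv2.INTER_CUBIC)
    ci(.442,-.301,.05,.048,(0,255,255)); ci(.442,-.301,.15,.0425,(0,255,0)); G.append(B)
cv2.imwrite("pics/fin2.png",np.hstack(G))
E
```

```text
time: 39.45
position: [0.3433, 0.0985, 0.2801]
eef_rot: [-3.141, -0.0, 3.141]
contact_force: [-0.2, 0.1, 0.6]
opening: 0.0553
top 0.163 expect 477.6 299.1
top 0.175 expect 479.4 298.6
 blob [471, 295, 12, 9, 81] [476.5 299.3] [ 0.441  -0.2968]
scene 0.163 expect 210.6 116.9
scene 0.175 expect 210.0 111.3
 blob [207, 112, 10, 13, 113] [211.5 118. ] [ 0.4621 -0.2868]
```

View pics/fin2.png

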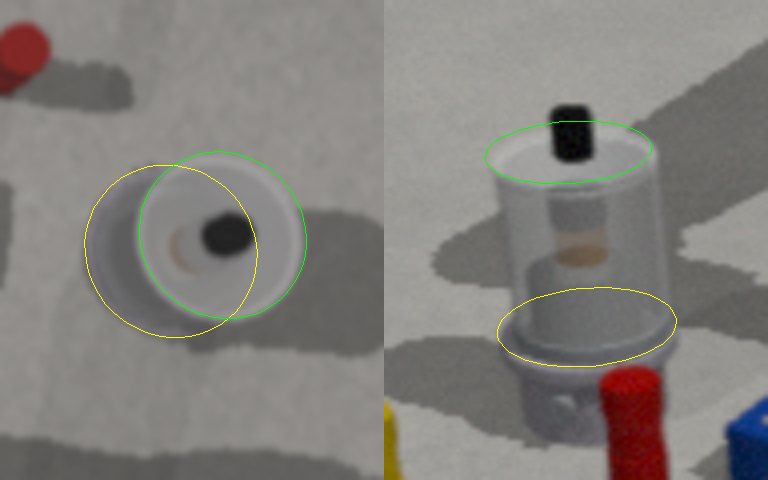

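```bash
python3 -c "
from station import r
print(r.get_obs()['time'],r.close_job())"
```

```text
the job is handed in; nothing more can be done
39.55 None
```

I loaded all five parts in the order asked, each seated and released before the next, and handed the job in at 39.6 s with the gripper open and well clear.

**Seating**
- **Adapters and bottle:** both adapters and the bottle matched their predicted seated positions in the wrist view.
- **Vial:** its cap measured the right size for its home height, about 3 mm off the bore centre. That is inside the 4 mm play in the bore.
- **Lid:** it met the rim at the expected height with about 6 N. It looks level, and in the top view it fits its predicted outline and the flange.

**Disagreements**
- **Lid centring:** the wrist view puts the knob about 1 mm off centre. The top view suggests about 2 mm towards the robot's left (+y).
- **Scene camera:** it was off by a pixel or two on the lid and bucket, which I put down to its calibration.

**Forces and bystanders:** the highest force I read at the end of any move was about 7 N. I never touched the beaker, slide box or remote, but I made no final measurement of where they stand.

**Pictures:** I viewed 18, four past the budget of 14. The extra ones covered the vial and lid placements and the final check.

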